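# Run a sample tub past the scanner and brake it at the mark

## Robot

A 6-joint arm with a two-finger parallel gripper is mounted at the origin on the work surface. World frame = base frame: x ahead of the robot, y to its left, z up, the work surface at z = 0. Lengths are in m, angles in rad, forces in N, time in s.
With the tool pointing down it reaches from about 0.275 to 0.75 m from the base axis. Payload 10.2 kg.
Tool frame: the origin (TCP) lies between the finger pads, 19 mm behind the fingertips; this is the grasp point; z points along the fingers, y is the line along which they close (so a half turn about z gives the same grasp; the last joint's range is limited). The gripper opens to 88 mm and grips with 3 to 60 N. Pads are 18 mm wide; open, the fingers measure 123 mm over their backs; the gripper's body (75 mm by 187 mm) begins 45 mm behind the grasp point.
Start: joints at [1.016, 0.313, 1.498, -0, 1.331, -0.223], TCP at [0.171, 0.496, 0.257] pointing down, gripper open.
Joint ranges: [-2.94, 2.94], [-0.97, 2.17], [0.19, 2.56], [-1.23, 4.37], [0.02, 3.11], [-2.88, 2.88]. Speed limits (rad/s): [2.39, 2.39, 3.01, 3.14, 3.14, 3.14].

## Interface

Orientations are given as a rotation vector (axis times angle).
In Python, from station import manip gives the robot as it stands. The module is installed in compiled form; this text tells all that it offers.
- The arm moves only by the tool play_rows, never from a script. Its argument "moves" is a list of rows, each a list of 5 numbers: the shift along the tool's x, y, z in m, then the turn about the tool's z in degrees, then the finger opening in m, from 0 to 0.0881. A call has 1 to 20 rows; each row shifts and turns the commanded pose from where the row before left it, along the tool's axes as they then stand; what a row does not reach is not made up. A row lasts 1/10 s, in which the tool goes at most 50 mm and 8.59 degrees, less where a joint would pass 70% of its speed; a pose out of reach is approached as far as the arm can. A call with a gripper value outside its range is refused whole. The fingers move at their own pace and stop on an object; the grip force is fixed at half the most. Time passes only in rows, so rows that do not move let the fingers close. It gives the time, the measured TCP pose, the force, the opening and the grip force at its end, in the units of the state.
- manip.state(): the state, without advancing time (a new reading comes with each control period).
- manip.read_camera(name): name is "scene" or "top"; returns (picture, depth): 400x640x3 uint8, blue, green, red; 400x640 float32, m along the optical axis (not along the pixel's ray), 0 where there is no reading.
- manip.camera_params(name): a dict with "vfov" (degrees; the focal length in pixels is half the picture's height over the tangent of half this angle, whatever the lens; pixels are square), "cx", "cy" (the principal point, pixels), "cam_to_world" (4x4, takes a point from camera to world coordinates). Camera axes: x right, y down, z forward; pixel columns grow to the right and rows downward; lengths in m; the calibration is good to about 2 mm. A picture is of the moment at which its call begins. camera_params takes no time and is no camera call.
- manip.close_job(): hands the job in; it is judged then, once.
Trained networks look in the newest picture that a camera, given by its name, has taken for a name from the list of things; names that differ only in an ending like _2 or _b are one class to them, and where a whole thing is asked for, a point or a joint stands for the part that bears it (a point fixed in the world has none). Each returns a list of dicts, best first, with "conf" (0 to 1); they miss things now and then, are a little off and sometimes report something else, mostly with a low value. They report only what shows in the picture. A call takes as long as a camera call. They do not tell look-alikes from the thing itself.
- manip.recognise(camera, label): "extent" ([left, top, right, bottom] in pixels, round what is visible of it).
- manip.landmark_of(camera, label): "position" ([column, row] in pixels: a listed point, or the origin of a listed thing).
The state is a dict: "time_s": time; "qpos": joint angles; "dq": joint speeds; "joint_torque": joint torques, N m; "position": TCP position; "tool_rot": TCP orientation; "contact_force": force on the tool from outside, world axes, zero at the start; "moment": the same for the moment, N m; "grip_width": opening from 0.0 (shut) to 1.0 (fully open); "grasp_force": force on a finger pad.
Only numpy, scipy, OpenCV 4.12 (cv2) and the standard library are available. Lean on these libraries where they do the work, as an engineer would, in place of code of your own. Each camera call takes 0.05 s, during which the arm holds its last target. There are 200 camera calls.

## Task

Lower the hand between the two sprung buffers of the sample carriage and push it along its rail, so that it passes under the scanner head at a steady 10 to 25 cm/s, then brake it so that it comes to rest with its pointer at the arrow block, and take the hand away. Push and brake only on the two buffer faces, gently and without gripping, never let the carriage run into the stop at the end of the rail, and leave the amber jar, the tester and the spoon alone.

Things in the scene. Friction and masses are not known exactly. Their poses are not given: they have to be found in the camera images.
- rail: Straight aluminium track, 130 wide, 960 long, 30 high, fixed to the bench; place and yaw vary. Origin on the bench under its middle; its y axis runs along the track in the direction of travel (roughly world +y), its x axis away from the robot. At its +y end a 62 high steel stop block with a rubber button.
- carriage: White plastic slide, deck 120 (x) by 370 (y), top 50 above the bench, with a fixed round tub (106 wide, top 90 above the bench). Axes as the rail's; origin at bench height under the tub's middle. Mass 1.6 kg nominal (0.75 to 1.3 times that); drag only 0.02 N plus 0.12 N per m/s: once moving at 15 cm/s it loses about 2.5 cm/s per second and runs on into the stop unless braked.
- fork_slot (a point): Middle of the clear space between the two sprung buffers on the robot's side of the carriage, at carriage (-0.150, 0, 0.060). The space is 200 long (y), open down to the bench. A good TCP place when pushing: keep the TCP 45 to 70 above the bench and at carriage x -0.19 to -0.11; touch nothing of the carriage but the two buffer faces, with under 14 N.
- lead_face (a point): Middle of the steel face of the leading buffer (faces -y), by which the hand pushes forward; at carriage y +0.100 when free. Face 120 long (carriage x -0.205 to -0.085), 36 to 82 above the bench. It yields towards +y into its housing, up to 35, on a spring of 30 N/m with hardly any damping: the carriage bounces off a hand that just stands still. Do not drive it to its end.
- trail_face (a point): Middle of the steel face of the trailing buffer (faces +y), on which the hand brakes the moving carriage; at carriage y -0.100 when free. Same size; yields towards -y, up to 35, on the same 30 N/m undamped spring. With mass 1.6 kg on the spring one full swing would take about 1.5 s. The aluminium housings behind the buffers reach from carriage y 0.140 to 0.185 either side, tops 84 above the bench.
- pointer (a point): Tip of the small steel pointer at the far (+x) side of the carriage deck, at carriage (0.072, 0, 0.044).
- scanner: White scanner on a column beyond the rail; its head, 80 wide (y), hangs over the track, underside 120, top 170 above the bench, its edge 40 on the robot's side of the track's middle line. Origin on the bench on that line under the head's middle; axes as the rail's. While the carriage origin is within 40 of this origin along y its speed must stay between 0.10 and 0.25 m/s.
- mark: Steel index block (30 by 34, 40 high) with an arrow tip, at the far edge of the rail, 105 from its middle line. Origin on the bench on the track's middle line, level with the arrow; axes as the rail's. The carriage is at the mark when its origin and pointer are level with this origin along the rail's y (within 12).
- stop (a point): Face of the stop's rubber button at the +y end of the rail. The carriage's leading end (185 ahead of its origin) meets it when the carriage origin is 0.185 short of this point along the rail's y, which is 50 to 130 beyond the mark.
- jar: Amber glass jar with white lid, 66 wide, 80 high, loose beyond the rail. Origin under its foot.
- tester: White hand-held tester, 55 by 110, 28 high, lying loose on the robot's side. Origin under its middle.
- spoon: Sample spoon lying loose on the robot's side to the left. Origin under its middle.
Mind the look-alikes: they are no part of the job. Several things look just like the mark: the one meant starts farthest to the robot's left.

How it is judged:
By the outcome, as a careful person would: the job done as asked, in the order asked, and still so for the second after the job is handed in, with the robot touching nothing.
It also fails if it takes over 35 s, if anything falls off the work surface, if the arm or the gripper's body presses on something with over 40 N, if the wrist force passes 120 N, or if a joint passes its speed limit or range.

## Working session

There is one attempt and no reset: what is moved stays moved. The work goes in short steps, Python scripts to look and compute and a tool call to move; the robot and the scene stay as the last step left them, time stands still between calls to the robot, and variables do not carry over. Pictures are saved under pics/ and viewed, at most 10 in all, crops included, and the job is handed in when it is done.

Besides the shell and the picture viewer there is one more tool, called after ">>>" by a JSON object that holds its "fn" and its "kwargs". play_rows: Moves the arm, as the interface text tells. Its arguments: {"type":"object","properties":{"moves":{"type":"array"}},"required":["moves"]}

```bash
mkdir -p pics; cat > h.py <<'E'
import numpy as np, cv2
from station import manip
def px2w(cam,u,v,z=None,d=None):
    p=manip.camera_params(cam);f=200/np.tan(np.radians(p['vfov'])/2)
    T=np.array(p['cam_to_world']);r=T[:3,:3]@np.array([(u-p['cx'])/f,(v-p['cy'])/f,1]);o=T[:3,3]
    if d is None:d=(z-o[2])/r[2]
    return o+r*d
def w2px(cam,P):
    p=manip.camera_params(cam);f=200/np.tan(np.radians(p['vfov'])/2)
    c=np.linalg.inv(np.array(p['cam_to_world']))@np.r_[P,1]
    return p['cx']+f*c[0]/c[2],p['cy']+f*c[1]/c[2]
E
python3 - <<'E'
from h import *
print(manip.state())
for c in("scene","top"):
    im,d=manip.read_camera(c);cv2.imwrite(f'pics/{c}0.png',im);print(c,manip.camera_params(c))
    np.save(f'{c}.npy',d)
    for l,z in(("rail",0),("carriage",0),("fork_slot",.06),("lead_face",.06),("trail_face",.06),("pointer",.044),("scanner",0),("mark",0),("stop",.046),("jar",0),("tester",0),("spoon",0)):
        for r in manip.landmark_of(c,l)[:5]:
            print(l,round(r['conf'],2),np.round(r['position']),px2w(c,*r['position'],z=z).round(3))
E
```

```text
{'time_s': 0.0, 'qpos': array([ 1.01561125e+00,  3.13444165e-01,  1.49841474e+00, -5.59187871e-05,
        1.33099351e+00, -2.23349601e-01]), 'dq': array([-7.58976039e-04, -7.03031248e-04,  9.57258880e-04, -1.10673958e-03,
       -3.28946544e-05,  5.51119827e-05]), 'joint_torque': array([-2.41554526e-04, -4.02216375e+01, -2.52269143e+01,  6.94472529e-02,
        3.52733640e-02, -8.96617257e-05]), 'position': array([0.1709148 , 0.49616989, 0.25687245]), 'tool_rot': array([-5.18766319e-01, -3.09803073e+00,  1.86290786e-03]), 'contact_force': array([-0.31977864,  0.12784774, -0.03943627]), 'moment': array([ 0.01992307,  0.02640728, -0.02128477]), 'grasp_force': 0.0, 'grip_width': 0.9994211464762737}
scene {'vfov': 47.49383680049799, 'cx': 322.5090461723284, 'cy': 198.32657443967665, 'cam_to_world': array([[ 0.67312319,  0.51630427, -0.52946679,  1.09916917],
       [ 0.73940049, -0.45644184,  0.49492197, -0.51312218],
       [ 0.01385953, -0.72463146, -0.68899722,  0.86760665],
       [ 0.        ,  0.        ,  0.        ,  1.        ]])}
rail 0.67 [331. 250.] [ 0.584 -0.    -0.   ]
ra
[... 696 characters left out ...]
  0.28634722],
       [-0.99989715,  0.00723706, -0.01238205,  0.06726715],
       [ 0.0110399 , -0.16270711, -0.98661265,  1.30714694],
       [ 0.        ,  0.        ,  0.        ,  1.        ]])}
rail 0.68 [334. 172.] [ 0.588 -0.003  0.   ]
carriage 0.96 [417. 170.] [ 0.594 -0.245  0.   ]
lead_face 0.8 [391. 219.] [ 0.441 -0.152  0.06 ]
trail_face 0.67 [459. 218.] [ 0.443 -0.341  0.06 ]
pointer 0.96 [420. 142.] [ 0.664 -0.247  0.044]
scanner 0.59 [337. 170.] [ 0.594 -0.011  0.   ]
stop 0.58 [172. 170.] [0.587 0.456 0.046]
stop 0.58 [334. 171.] [0.58  0.001 0.046]
jar 0.7 [286. 106.] [0.79  0.138 0.   ]
tester 0.77 [244. 279.] [0.283 0.254 0.   ]
spoon 0.84 [200. 285.] [0.267 0.376 0.   ]
```

View pics/scene0.png

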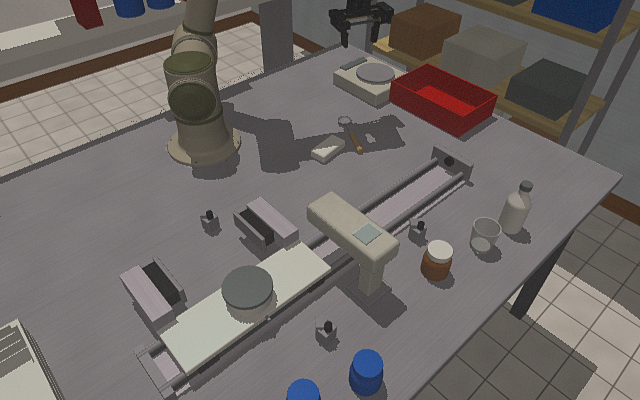

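View pics/top0.png

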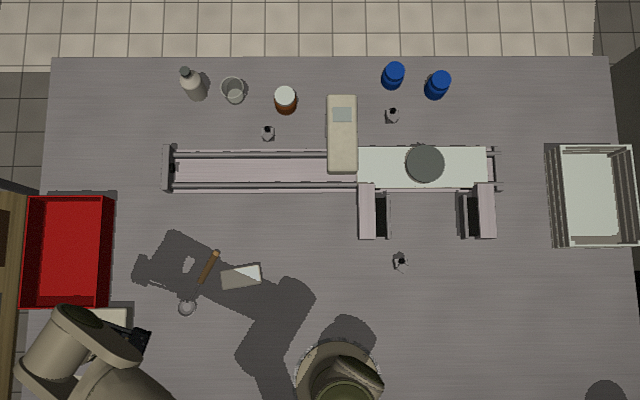

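The scene shows the carriage at the rail's -y end, with its tub at scene (248,290) and top (424,163). The scanner is at top (342,135) and the stop at top (170,168). 

Three blocks could be the mark:
- **Top (268,132), scene (418,230):** beyond the rail and farthest to the robot's left.
- **Top (392,115), scene (326,330):** beyond the rail, further right.
- **Top (401,261), scene (209,219):** on the robot's side.

The description fits the first one, so I'll check it in a crop.

```bash
python3 - <<'E'
from h import *
S=cv2.imread('pics/scene0.png');T=cv2.imread('pics/top0.png')
a=cv2.resize(S[205:255,385:455],(560,400),interpolation=cv2.INTER_CUBIC)
b=cv2.resize(T[100:205,160:300],(560,420)[0:2],interpolation=cv2.INTER_CUBIC)[:400]
cv2.imwrite('pics/crop.png',np.vstack([a,b])[:, :] if False else cv2.resize(np.hstack([a,b]),(800,290)))
for c in("scene","top"):
    manip.read_camera(c)
    for l in("mark","stop","scanner"):
        for r in manip.recognise(c,l):print(c,l,round(r['conf'],2),np.round(r['extent']))
    for r in manip.landmark_of(c,"mark"):print('lm',r)
# depth-derived geometry (top): deck and rail cloud
d=np.load('top.npy');v,u=np.mgrid[0:400,0:640]
p=manip.camera_params('top');f=200/np.tan(np.radians(p['vfov'])/2);M=np.array(p['cam_to_world'])
P=np.stack([(u-p['cx'])/f*d,(v-p['cy'])/f*d,d],-1)@M[:3,:3].T+M[:3,3]
np.save('P.npy',P)
def st(n,m):
    q=P[m];print(n,len(q),q.min(0).round(3),q.max(0).round(3),np.median(q,0).round(3))
X,Y,Z=P[...,0],P[...,1],P[...,2];ok=d>0
def rect(n,m):
    q=P[m][:,:2].astype(np.float32);print(n,cv2.minAreaRect(q));st(n,m)
rect('tub',ok&(abs(Z-.09)<.01)&(abs(X-.59)<.08)&(abs(Y+.245)<.08))
rect('deck',ok&(abs(Z-.05)<.008)&(abs(X-.59)<.063)&(Y<-.03)&(Y>-.45))
rect('head',ok&(abs(Z-.17)<.012)&(abs(Y)<.1)&(X>.5))
rect('stop',ok&(abs(Z-.062)<.01)&(Y>.42)&(abs(X-.59)<.1))
rect('mark',ok&(abs(Z-.035)<.015)&(abs(Y-.19)<.04)&(abs(X-.7)<.04))
rect('hous',ok&(abs(Z-.084)<.008)&(X<.53)&(X>.38)&(Y<0))
E
```

```text
scene mark 0.63 [315. 316. 339. 346.]
scene mark 0.6 [408. 222. 425. 242.]
scene mark 0.52 [196. 208. 219. 236.]
scene stop 0.69 [120. 142. 474. 398.]
scene scanner 0.9 [308. 193. 402. 307.]
lm {'position': [169.4, 277.7], 'conf': 0.22}
top mark 0.74 [393. 259. 406. 275.]
top mark 0.73 [385. 105. 399. 124.]
top mark 0.68 [264. 128. 275. 141.]
top stop 0.62 [163. 142. 502. 240.]
top scanner 0.94 [324.  93. 359. 175.]
lm {'position': [286.5, 105.4], 'conf': 0.27}
tub ((0.5908045768737793, -0.24723243713378906), (0.1019999235868454, 0.10475621372461319), 44.63773727416992)
tub 1150 [ 0.539 -0.3    0.08 ] [ 0.643 -0.195  0.098] [ 0.59  -0.247  0.09 ]
deck ((0.5899468064308167, -0.24828492105007172), (0.12366744875907898, 0.37137413024902344), 0.1691533327102661)
deck 4061 [ 0.528 -0.434  0.042] [ 0.652 -0.063  0.058] [ 0.588 -0.218  0.05 ]
head ((0.6552115082740784, -0.01643289625644684), (0.07992582768201828, 0.2098962366580963), 89.51197052001953)
head 2404 [ 0.55  -0.056  0.158] [0.76  0.024 0.18 ] [ 0.652 -0.015  0.17 ]
stop ((0.526564359664917, 0.6218690872192383), (0.1233028843998909, 0.3999783992767334), 23.446014404296875)
stop 519 [0.49  0.45  0.052] [0.659 0.826 0.072] [0.574 0.472 0.062]
mark ((0.6899653673171997, 0.18931572139263153), (0.0334157794713974, 0.042039867490530014), 87.22606658935547)
mark 101 [0.669 0.172 0.02 ] [0.71  0.206 0.05 ] [0.692 0.187 0.044]
hous ((0.4550517201423645, -0.44264963269233704), (0.761798083782196, 0.14985963702201843), 89.99252319335938)
hous 3146 [ 0.38  -0.824  0.076] [ 0.53  -0.062  0.092] [ 0.453 -0.365  0.083]
```

View pics/crop.png

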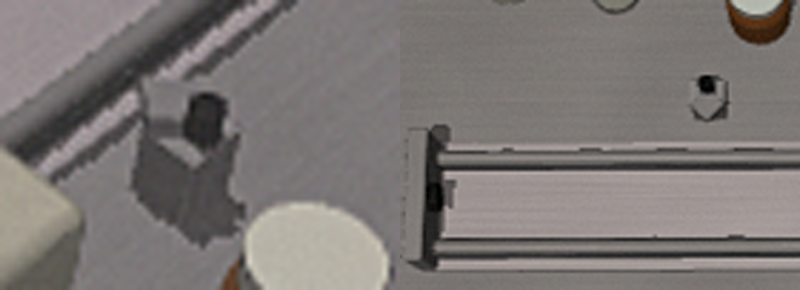

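The crop shows the left block with its arrow tip pointing at the rail, the tip at top (268,141). So the mark is at y≈0.189, the scanner at y≈-0.016 and the carriage at (0.590,-0.247). The yaw is about 0.

Next I turn the tool so its y axis lies along the rail, shut the fingers and travel to above the slot.

>>> {"fn": "play_rows", "kwargs": {"moves": [[0, 0, 0, -6.3, 0], [0, 0, 0, -6.3, 0], [0, 0, 0, -6.4, 0], [-0.016, -0.0415, 0.002, 0, 0], [-0.016, -0.0415, 0.002, 0, 0], [-0.016, -0.0415, 0.002, 0, 0], [-0.016, -0.0415, 0.002, 0, 0], [-0.016, -0.0415, 0.002, 0, 0], [-0.016, -0.0415, 0.002, 0, 0], [-0.016, -0.0415, 0.002, 0, 0], [-0.016, -0.0415, 0.002, 0, 0], [-0.016, -0.0415, 0.002, 0, 0], [-0.016, -0.0415, 0.002, 0, 0], [-0.016, -0.0415, 0.002, 0, 0], [-0.016, -0.0415, 0.002, 0, 0], [-0.016, -0.0415, 0.002, 0, 0], [-0.016, -0.0415, 0.002, 0, 0], [-0.016, -0.0415, 0.002, 0, 0], [-0.016, -0.0415, 0.002, 0, 0], [0, 0, 0, 0, 0]]}}

```text
time_s: 3.8
position: [0.4278, -0.1715, 0.2248]
tool_rot: [-0.006, -3.142, 0.001]
contact_force: [0.2, 0.2, -0.6]
grip_width: 0.009
grasp_force: 0.0
```

>>> {"fn": "play_rows", "kwargs": {"moves": [[-0.006, -0.02, 0, 0, 0], [-0.006, -0.02, 0, 0, 0], [0, 0, 0.03, 0, 0], [0, 0, 0.035, 0, 0], [0, 0, 0.04, 0, 0], [0, 0, 0.035, 0, 0], [0, 0, 0.025, 0, 0], [0, 0, 0, 0, 0], [0, 0, 0, 0, 0]]}}

```text
time_s: 4.7
position: [0.4392, -0.2075, 0.0612]
tool_rot: [-0.0, 3.141, -0.0]
contact_force: [0.4, -0.7, 0.0]
grip_width: 0.007
grasp_force: 0.0
```

```bash
cat >> h.py <<'E'
def carr():
    """time, carriage y from the tub top and the deck ends in the top view's depth"""
    t=manip.state()['time_s'];im,d=manip.read_camera('top');v,u=np.mgrid[0:400,0:640]
    p=manip.camera_params('top');f=200/np.tan(np.radians(p['vfov'])/2);M=np.array(p['cam_to_world'])
    P=np.stack([(u-p['cx'])/f*d,(v-p['cy'])/f*d,d],-1)@M[:3,:3].T+M[:3,3]
    X,Y,Z=P[...,0],P[...,1],P[...,2]
    m=(d>0)&(abs(Z-.09)<.012)&(X>.53)&(X<.66)&(Y>-.4)&(Y<.35)
    y=Y[m];r=Y[(d>0)&(abs(Z-.084)<.01)&(X<.50)&(X>.40)&(Y>-.6)&(Y<.5)]
    deck=Y[(d>0)&(abs(Z-.05)<.008)&(abs(X-.62)<.02)&(Y>-.5)&(Y<.42)]
    return round(t,3),m.sum(),((y.min()+y.max())/2).round(4) if len(y) else None,y.mean().round(4) if len(y) else None,(deck.min().round(4),deck.max().round(4)),im
E
python3 - <<'E'
from h import *
*a,im=carr();print(a);cv2.imwrite('pics/down.png',im);print(manip.state()['position'],manip.state()['contact_force'])
E
```

```text
[4.7, np.int64(1124), np.float64(-0.2299), np.float64(-0.2437), (np.float64(-0.4325), np.float64(-0.0675))]
[ 0.43949353 -0.207824    0.06181141] [-0.34640541 -0.48165899 -0.08277785]
```

View pics/down.png

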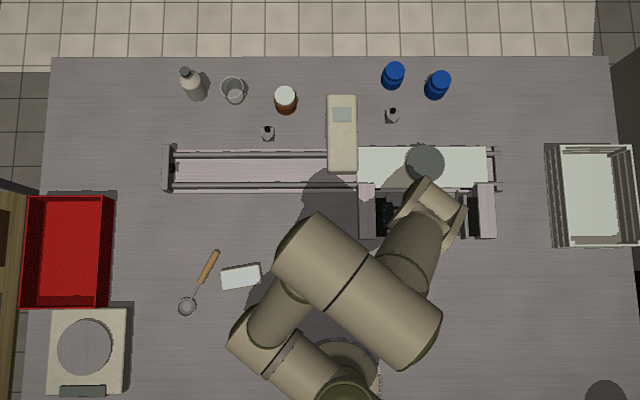

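The hand is in the slot between the buffers, with the fingers near top (415,200) and touching nothing. Next is a push at a constant 0.09 m/s, which should release the carriage at about 0.17 m/s.

>>> {"fn": "play_rows", "kwargs": {"moves": [[0, 0.009, 0, 0, 0], [0, 0.009, 0, 0, 0], [0, 0.009, 0, 0, 0], [0, 0.009, 0, 0, 0], [0, 0.009, 0, 0, 0], [0, 0.009, 0, 0, 0], [0, 0.009, 0, 0, 0], [0, 0.009, 0, 0, 0], [0, 0.009, 0, 0, 0], [0, 0.009, 0, 0, 0], [0, 0.009, 0, 0, 0], [0, 0.009, 0, 0, 0], [0, 0.009, 0, 0, 0], [0, 0.009, 0, 0, 0]]}}

```text
time_s: 6.15
position: [0.4388, -0.0809, 0.0604]
tool_rot: [-0.0, -3.141, -0.0]
contact_force: [-0.3, 0.1, 0.2]
grip_width: 0.002
grasp_force: 0.0
```

```bash
cat >> h.py <<'E'
def meas(n=2):
    for _ in range(n):
        *a,im=carr();l=manip.landmark_of('top','pointer')
        q=[px2w('top',*r['position'],z=.044)[:2].round(4) for r in l[:2] if r['conf']>.3]
        s=manip.state();print(a[0],'tub',a[1:4],'deck c',(a[4][0]+.185).round(4),(a[4][1]-.185).round(4),'ptr',q,'tcp',s['position'].round(4),s['contact_force'].round(2))
    return im
E
python3 -c "
from h import *
meas(2)"
```

```text
6.15 tub [np.int64(1221), np.float64(-0.1515), np.float64(-0.1493)] deck c -0.1506 -0.1509 ptr [array([ 0.6674, -0.1522])] tcp [ 0.4388 -0.0806  0.0604] [-0.45  1.01  0.22]
6.25 tub [np.int64(1227), np.float64(-0.1352), np.float64(-0.1331)] deck c -0.1337 -0.1369 ptr [array([ 0.6634, -0.1381]), array([ 0.5864, -0.0063])] tcp [ 0.439  -0.0816  0.0604] [-0.33  0.45 -0.51]
```

>>> {"fn": "play_rows", "kwargs": {"moves": [[0, 0.008, 0, 0, 0], [0, 0.008, 0, 0, 0], [0, 0.008, 0, 0, 0], [0, 0.008, 0, 0, 0], [0, 0.008, 0, 0, 0], [0, 0.008, 0, 0, 0], [0, 0.008, 0, 0, 0], [0, 0.008, 0, 0, 0], [0, 0.008, 0, 0, 0], [0, 0.008, 0, 0, 0], [0, 0.008, 0, 0, 0]]}}

```text
time_s: 7.45
position: [0.4389, 0.007, 0.0604]
tool_rot: [-0.0, -3.142, 0.0]
contact_force: [0.6, -0.4, -0.2]
grip_width: 0.005
grasp_force: 0.0
```

```bash
python3 -c "
from h import *
meas(1);print(carr()[:-1])"
```

```text
7.45 tub [np.int64(967), np.float64(0.0435), np.float64(0.0558)] deck c 0.0433 0.0409 ptr [array([0.6659, 0.0332]), array([0.2751, 0.362 ])] tcp [0.4389 0.0072 0.0604] [-0.22 -0.44 -0.43]
(7.55, np.int64(1105), np.float64(0.0554), np.float64(0.0637), (np.float64(-0.1282), np.float64(0.2399)))
```

>>> {"fn": "play_rows", "kwargs": {"moves": [[0, 0.0082, 0, 0, 0], [0, 0.0082, 0, 0, 0], [0, 0.0082, 0, 0, 0], [0, 0.0082, 0, 0, 0], [0, 0.0082, 0, 0, 0], [0, 0.0082, 0, 0, 0], [0, 0.0065, 0, 0, 0], [0, 0.0065, 0, 0, 0], [0, 0.0065, 0, 0, 0], [0, 0.0065, 0, 0, 0], [0, 0.0065, 0, 0, 0], [0, 0.0065, 0, 0, 0], [0, 0.0065, 0, 0, 0], [0, 0.0065, 0, 0, 0], [0, 0.0065, 0, 0, 0]]}}

```text
time_s: 9.1
position: [0.4389, 0.1145, 0.0604]
tool_rot: [-0.0, -3.142, 0.0]
contact_force: [-0.9, 0.9, 0.7]
grip_width: 0.005
grasp_force: 0.0
```

```bash
python3 -c "
from h import *
meas(1);print(carr()[:-1])"
```

```text
9.1 tub [np.int64(1231), np.float64(0.1752), np.float64(0.1809)] deck c 0.2073 0.1832 ptr [array([0.6623, 0.1738])] tcp [0.4389 0.1147 0.0604] [-0.12 -0.51 -0.18]
(9.2, np.int64(1233), np.float64(0.1739), np.float64(0.1826), (np.float64(0.0223), np.float64(0.3696)))
```

```bash
python3 -c "
from h import *
im=meas(2)
im,_=manip.read_camera('top');s,_=manip.read_camera('scene')
a=cv2.resize(im[115:195,200:340],(700,400),interpolation=cv2.INTER_CUBIC);cv2.imwrite('pics/rest.png',a)
print(manip.state()['time_s'])
for r in manip.landmark_of('scene','pointer')[:2]:print(r,px2w('scene',*r['position'],z=.044))
"
```

```text
9.25 tub [np.int64(1229), np.float64(0.1762), np.float64(0.1831)] deck c 0.2074 0.1846 ptr [array([0.665 , 0.1832])] tcp [0.439  0.114  0.0604] [-0.3   0.42  0.09]
9.35 tub [np.int64(1220), np.float64(0.1762), np.float64(0.1842)] deck c 0.2073 0.1877 ptr [array([0.6635, 0.1809])] tcp [0.439  0.1138 0.0604] [-0.18  0.62  0.95]
9.55
{'position': [407.8, 217.8], 'conf': 0.8} [0.6617176  0.19184777 0.044     ]
```

View pics/rest.png

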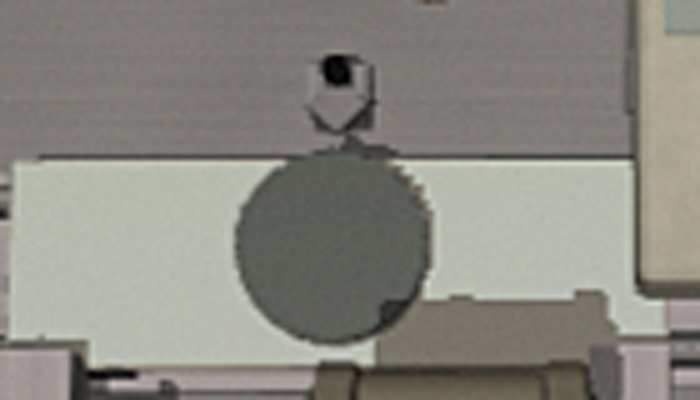

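In the top crop the pointer tip at (348,140) is about 1.4 source px, or 4 mm, short of the arrow tip at (341,132). I need to know whether the carriage is still creeping.

```bash
python3 -c "
from h import *
im=meas(5);np.save('last.npy',im)
im,_=manip.read_camera('top')
a=cv2.resize(im[115:195,200:340],(700,400),interpolation=cv2.INTER_CUBIC);cv2.imwrite('pics/rest2.png',a)
"
```

```text
9.6 tub [np.int64(1223), np.float64(0.1776), np.float64(0.1861)] deck c 0.2073 0.1874 ptr [array([0.6629, 0.1875]), array([0.4471, 0.2891])] tcp [0.439  0.1139 0.0604] [ 0.41 -0.07  0.24]
9.7 tub [np.int64(1222), np.float64(0.1773), np.float64(0.1858)] deck c 0.2074 0.1893 ptr [array([0.6668, 0.1912])] tcp [0.439  0.114  0.0604] [ 0.72  0.27 -0.55]
9.8 tub [np.int64(1225), np.float64(0.1776), np.float64(0.1851)] deck c 0.2073 0.1889 ptr [array([0.2906, 0.2508]), array([0.6721, 0.1858])] tcp [0.439  0.114  0.0604] [ 0.54 -0.2  -0.41]
9.9 tub [np.int64(1221), np.float64(0.1776), np.float64(0.1861)] deck c 0.2072 0.1907 ptr [array([0.662 , 0.1855])] tcp [0.439  0.114  0.0604] [-0.03 -0.81 -0.84]
10.0 tub [np.int64(1225), np.float64(0.1776), np.float64(0.1864)] deck c 0.2073 0.1905 ptr [array([0.665 , 0.1844]), array([0.5896, 0.1776])] tcp [0.439  0.114  0.0604] [-0.14  0.56  0.  ]
```

View pics/rest2.png

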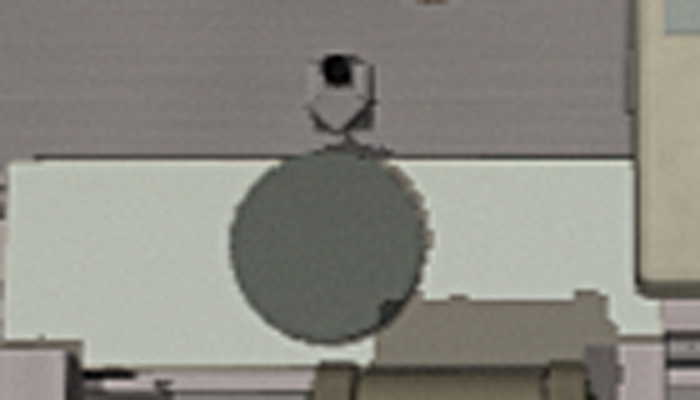

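The pointer, tip at about (346,138), is level with the arrow to within about 3 mm and the carriage is at rest. I'll move the hand clear of the face and lift it.

>>> {"fn": "play_rows", "kwargs": {"moves": [[0, 0.008, 0, 0, 0], [0, 0.008, 0, 0, 0], [0, 0, -0.02, 0, 0], [0, 0, -0.035, 0, 0], [0, 0, -0.04, 0, 0], [0, 0, -0.04, 0, 0], [0, 0, -0.03, 0, 0], [0.03, 0, 0, 0, 0], [0.03, 0, 0, 0, 0], [0.02, 0, 0, 0, 0], [0, 0, 0, 0, 0], [0, 0, 0, 0, 0]]}}

```text
time_s: 11.35
position: [0.3595, 0.1304, 0.2258]
tool_rot: [-0.0, 3.14, 0.0]
contact_force: [0.7, -0.1, 0.3]
grip_width: 0.004
grasp_force: 0.0
```

```bash
python3 -c "
from h import *
im=meas(3)
cv2.imwrite('pics/fin.png',im)
"
```

```text
11.35 tub [np.int64(1218), np.float64(0.1776), np.float64(0.1873)] deck c 0.2073 0.1904 ptr [array([0.662 , 0.1866])] tcp [0.3598 0.1302 0.2255] [-0.62 -0.74 -0.23]
11.45 tub [np.int64(1218), np.float64(0.1777), np.float64(0.1871)] deck c 0.2072 0.1908 ptr [array([0.6655, 0.1787])] tcp [0.3596 0.1301 0.2253] [ 0.13 -0.19  0.6 ]
11.55 tub [np.int64(1223), np.float64(0.1778), np.float64(0.1867)] deck c 0.2073 0.1899 ptr [array([0.6733, 0.1878])] tcp [0.3593 0.13   0.2252] [-0.11 -0.65  0.47]
```

View pics/fin.png

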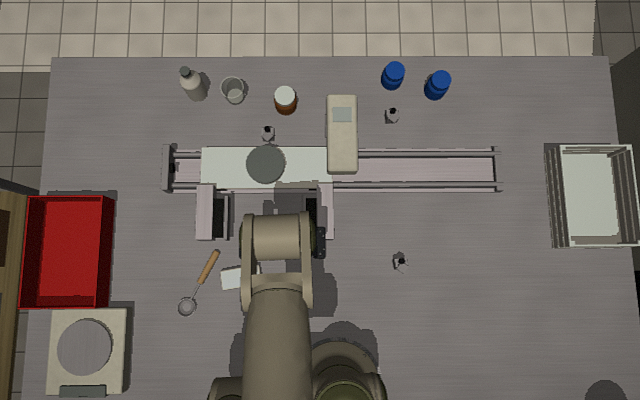

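The carriage is at rest with its tub at (266,163), level with the arrow block at (268,132). The hand is clear, and the jar, tester and spoon are where they were.

```bash
python3 -c "
from station import manip
print(manip.close_job())"
```

```text
the job is handed in; nothing more can be done
None
```

The job is handed in: by camera, the carriage passed under the scanner at about 14–15 cm/s and came to rest with its pointer within about 3 mm of the arrow block, short of the stop, and the hand is clear of everything.

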